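# Swap the battery pack from charger to gel power unit

## Robot

A 6-joint arm with a two-finger parallel gripper is mounted at the origin on the work surface. World frame = base frame: x ahead of the robot, y to its left, z up, the work surface at z = 0. Lengths are in m, angles in degrees, forces in N, time in s.
With the tool pointing down it reaches from about 0.425 to 0.925 m from the base axis. Payload 12.5 kg.
Tool frame: the origin (TCP) lies midway between the tips of the shut fingers; the grasp point (between the pads) lies 19 mm behind it; z points along the fingers, y is the direction in which the jaws open and shut (so a half turn about z gives the same grasp; the last joint's range is limited). The gripper opens to 85 mm and grips with 20 to 120 N. Pads are 22 mm wide; open, the fingers measure 114 mm over their backs; the gripper's body (76 mm by 85 mm) begins 54 mm behind the grasp point. The pads swing forward as they close: fully open they stand 13 mm farther back than shut.
Start: joints at [70.554, 28.126, 89.318, -0, 62.55, -6.05], TCP at [0.145, 0.608, 0.208] pointing down, gripper open.
Joint ranges: [-177.58, 177.58], [-47.91, 125.51], [2.72, 160], [-65.01, 245.01], [3.68, 167.84], [-153.87, 153.87]. Speed limits (degrees/s): [127.2, 127.2, 159.86, 180, 180, 180].

## Interface

Orientations are given as [roll, pitch, yaw] about the fixed x, y, z axes, in that order (R = Rz(yaw) Ry(pitch) Rx(roll)).
In Python, from cell import * gives the robot as it stands.
- The arm moves only by the tool drive_tool, never from a script. Its argument "increments" is a list of rows, each a list of 6 numbers: the shift along the world's x, y, z in m, then the turn, a rotation vector about the world's x, y, z in degrees. In form: [[tx, ty, tz, wx, wy, wz], ...]. A call has 1 to 20 rows; each row shifts and turns the commanded pose from where the row before left it; what a row does not reach is not made up. A row lasts 1/10 s, in which the tool goes at most 50 mm and 8.59 degrees, less where a joint would pass 70% of its speed; a pose out of reach is approached as far as the arm can. A call with a gripper value outside its range is refused whole. "hand" is the finger opening in m, from 0 to 0.0854, set as the call begins (left out, the last holds). The fingers move at their own pace and stop on an object; "newtons" is the grip in N (left out, the last holds). Time passes only in rows, so rows that do not move let the fingers close. It gives the time, the measured TCP pose, the force and the opening at its end, in the units of the state.
- observe(): the state, without advancing time (a new reading comes with each control period).
- read_camera(name): name is "scene" or "side" or "wrist"; returns (picture, depth): 400x640x3 uint8, blue, green, red; 400x640 float32, m along the optical axis (not along the pixel's ray), 0 where there is no reading.
- camera_info(name): a dict with "vertical_fov" (degrees; the focal length in pixels is half the picture's height over the tangent of half this angle, whatever the lens; pixels are square), "cx", "cy" (the principal point, pixels), "R" (3x3) and "t" (3): a world point X has camera coordinates R X + t. Camera axes: x right, y down, z forward; pixel columns grow to the right and rows downward; lengths in m; the calibration is good to about 2 mm. A picture is of the moment at which its call begins: read the wrist's pose just before it. camera_info takes no time and is no camera call; for the wrist camera it gives the pose at the moment of the call.
- job_done(): hands the job in, once; it reports no verdict.
The state is a dict: "t": time; "qpos": joint angles; "qvel": joint speeds; "joint_efforts": joint torques, N m; "ee_pos": TCP position; "tcp_rot": TCP orientation; "contact_force": force on the tool from outside, world axes, zero at the start; "wrist_torque": the same for the moment, N m; "opening": finger opening in m.
Only numpy, scipy, OpenCV 4.12 (cv2) and the standard library are available. Lean on these libraries where they do the work, as an engineer would, in place of code of your own. Each camera call takes 0.05 s, during which the arm holds its last target.

## Task

Take the charged battery pack out of the charger by pressing its snap tab in while you lift, without forcing the latch, and put it in the empty well of the gel power unit. Push it home against the ejector, slowly and with no more force than it needs (keep it under 25 N), until its tab has snapped out and holds it down, and let go. Leave the other things on the bench where they are.

Things in the scene. Friction and masses are not known exactly. Their poses are not given: they have to be found in the camera images.
- pack: White battery pack, 70 (x) x 36 (y) x 105 (z) mm, 0.16 to 0.25 kg, upright, at the start latched in the charger with 51 mm standing out of it. Origin: centre of the underside, z up. The +y side carries the sprung black snap tab; the -y side is plain. Flat top, strong enough to push on. Plastic on plastic is slippery (friction about 0.25).
- tab_face (a point): Centre of the outer face of the tab's ribbed black push button, 28.5 mm out from the pack's centre on its +y side, 85 mm above the underside. The button is 26 mm wide (x), 18 mm high (76 to 94 mm above the underside), 10.5 mm proud of the pack's side. Over button and plain opposite side it measures 46.5 mm, with the tab pressed in 38.5 mm.
- pack_tab (a joint): Travel of the snap tab into the pack (m): 0 sprung out, 0.008 fully in; 2 N to start, 5.2 N fully in. Below the button its stem ends in the hook, which clears a well's catch bar only when pressed in 7 mm or more; lifted unpressed, it jams under the bar at once.
- pack_hook: The hook at the foot of the tab, moving with it, 20 mm wide (x). Origin at the pack's origin while the tab is out, shifting to the pack's -y as it is pressed. Its flat top is 41 mm above the pack's underside and reaches 25 mm out from the pack's centre plane towards +y; below, from 38 to 28 mm, it is a wedge. Pulling it with over 25 N up against a catch bar harms the latch.
- charger: The charger: the smaller fixed black block, 108 (x) x 100 (y) x 74 (z) mm, holding the pack in the well in its top. Origin: centre of its underside, z up. The pack stands at the well's centre with its axes parallel to the charger's, its underside on the well's floor 20 mm above the table.
- charger_mouth (a point): Centre of the mouth of the charger's well, on its top face, 74 mm above the table. The well is the same as the power unit's, but with a plain floor and no ejector.
- unit: The gel power unit: the wider fixed grey case, 150 (x) x 186 (y) x 74 (z) mm, dark front panel with display and knob at -x, an empty well in the middle of its top. Origin: centre of its underside, under the well's centre, z up. The pack belongs in the well with its axes parallel to these.
- unit_mouth (a point): Centre of the mouth of the unit's well, on its top face, 74 mm above the table. Upright walls, 73 (x) x 38 (y) mm, so 1.5 mm (x) and 1 mm (y) of play on each side of the pack; the mouth flares by 5 mm a side over its top 5 mm.
- unit_notch (a point): Middle of the notch in the well's +y wall, 24 mm from the well's centre, at the top face. The notch, 26 mm wide and 9 mm deep, takes the tab's hook: the pack fits only with its tab this way. Some 3 to 15 mm down a round steel catch bar, 4 mm thick, crosses it; the hook snaps under that.
- unit_floor (a point): Nominal floor at the well's centre, 20 mm above the table. The true stop, catch bar and ejector together lie up to 6 mm higher or lower, unmeasured: feel for them. A brass ejector plate (3.8 N up, 7.2 N down) lifts an unlatched pack 17 mm off the stop. Some 8 to 12 N on the pack's top snaps it in, some 2 mm above the stop; let go, the latched pack rests within 1 mm of the stop. Over 30 N harms it.
- tip_box: Bystander: low clear box of pipette tips with a green deck, 85 x 62 x 42 mm. Origin under its centre.
- gel_comb: Bystander: flat blue gel comb lying down, 100 x 25 x 5 mm. Origin under its centre.
- gel_tray: Bystander: shallow clear casting tray, 100 x 120 x 22 mm. Origin under its centre.
- tube_rack: Bystander: blue block of sample tubes, 110 x 50 x 40 mm. Origin under its centre.
- beaker: Bystander: glass beaker, 70 mm across, 85 mm tall. Origin under its centre.
- timer: Bystander: flat white bench timer, 60 x 44 x 14 mm. Origin under its centre.
Things that resemble listed ones, but are neither listed nor needed, are in the scene too. Leave any blue look-alike of the charger alone.

How it is judged (in metres and radians):
On the way, in this order (a step that is already met when the one before it is completed fails the run):
1. the pack has been lifted clear of the charger's well (z of pack in the frame of charger above 0.08 m), for 0.1 s.
2. the pack stands in the power unit's well, tab towards the notch (x of pack in the frame of unit between -0.006 and 0.006 m and y of pack in the frame of unit between -0.006 and 0.006 m and z of pack in the frame of unit below 0.05 m), for 0.1 s.
At the end, for the whole second after the job is handed in: The pack is latched in the power unit's well and let go: within 6 mm of its centre, upright within 0.08 rad, in line within 0.1 rad, underside less than 29 mm above the table (latched 14 to 27, unlatched above 30), tab sprung out (pressed in less than 2 mm), at rest (x of pack in the frame of unit between -0.006 and 0.006 m and y of pack in the frame of unit between -0.006 and 0.006 m and z of pack in the frame of unit below 0.029 m and value of joint pack_tab below 0.002 m and angle between pack's own z axis and vertical below 0.08 rad and angle between the x axis of pack and the x axis of unit, either way round below 0.1 rad and linear speed of pack below 0.02 m/s and contact force between pack and the fingers below 0.1 N); the robot touches nothing.
It fails at once if the latch is forced: more than 25 N between the tab's hook and the charger (contact force between pack_hook and charger above 25 N).
It fails at once if the pack is hammered home: more than 30 N between pack and power unit (contact force between pack and unit above 30 N).
It fails at once if a bystander is moved by more than 30 mm (distance of any of tip_box, gel_comb, gel_tray, tube_rack, beaker, timer from where it was at the start of the episode above 0.03 m).
It also fails if it takes over 58 s, if anything falls off the work surface, if the arm or the gripper's body presses on something with over 40 N, if the wrist force passes 120 N, or if a joint passes its speed limit or range.

## Working session

There is one attempt and no reset: what is moved stays moved. The work goes in short steps, Python scripts to look and compute and a tool call to move; the robot and the scene stay as the last step left them, time stands still between calls to the robot, and variables do not carry over. Pictures are saved under pics/ and viewed, and the job is handed in when it is done.

Besides the shell and the picture viewer there is one more tool, called as name([rows], argument=value, ...), one row to a line, values as JSON. drive_tool: Moves the arm, as the interface text tells. Its arguments: {"type":"object","properties":{"increments":{"type":"array"},"hand":{"type":"number"},"newtons":{"type":"number"}},"required":["increments"]}

```bash
ls; mkdir -p pics
cat > h.py <<'E'
from cell import *
import numpy as np, cv2, json, os
def snap(n,f):
    ci=camera_info(n); p,d=read_camera(n)
    cv2.imwrite(f'pics/{f}.png',p); np.savez(f'pics/{f}.npz',p=p,d=d,R=ci['R'],t=ci['t'],fov=ci['vertical_fov'],cx=ci['cx'],cy=ci['cy'])
class V:
    def __init__(s,f):
        z=np.load(f'pics/{f}.npz'); s.p=z['p'];s.d=z['d'];s.R=z['R'];s.t=z['t'];s.f=200/np.tan(np.radians(float(z['fov']))/2);s.cx=float(z['cx']);s.cy=float(z['cy'])
    def ray(s,u,v):
        r=np.array([(u-s.cx)/s.f,(v-s.cy)/s.f,1.]); return -s.R.T@s.t, s.R.T@r
    def plane(s,u,v,z):
        o,r=s.ray(u,v); return o+r*(z-o[2])/r[2]
    def cloud(s):
        v,u=np.mgrid[0:400,0:640]; c=np.stack([(u-s.cx)/s.f*s.d,(v-s.cy)/s.f*s.d,s.d],-1)
        return (c-s.t)@s.R
    def proj(s,X):
        c=s.R@np.array(X)+s.t; return c[:2]/c[2]*s.f+[s.cx,s.cy]
E
python3 - <<'E'
from h import *
print(observe())
for n in ['scene','side','wrist']: snap(n,n+'0'); print(camera_info(n))
E
```

```text
pics
{'t': 0.0, 'qpos': array([ 7.05534967e+01,  2.81641089e+01,  8.93495201e+01,  8.15660906e-04,
        6.25508721e+01, -6.05292256e+00]), 'qvel': array([ 0.06842906,  0.0045282 , -0.01110746,  0.02677682,  0.04149286,
        0.01339105]), 'joint_efforts': array([-4.67479981e-05, -6.18429422e+01, -2.61603838e+01, -1.62532115e-05,
        3.98970515e-03,  4.89299097e-06]), 'ee_pos': array([0.14469039, 0.60776079, 0.20733182]), 'tcp_rot': array([-1.79935935e+02, -7.52083458e-03,  1.66606039e+02]), 'contact_force': array([-0.4906065 ,  0.44714193,  0.63244275]), 'wrist_torque': array([ 0.00774304, -0.01806762, -0.00706436]), 'opening': 0.08528164880936888}
{'vertical_fov': 53.56056564268404, 'cx': 324.5335244578977, 'cy': 198.58954008084982, 'R': array([[ 0.47057374,  0.88225532,  0.01363465],
       [ 0.75218668, -0.39302429, -0.52891125],
       [-0.46127601,  0.25914755, -0.84856761]]), 't': array([-0.26130238, -0.35231864,  1.5441613 ])}
{'vertical_fov': 57.64786802773883, 'cx': 314.62672906963667, 'cy': 198.3653110338671, 'R': array([[-0.94509614, -0.32674864,  0.00534903],
       [-0.21688632,  0.61491576, -0.75818134],
       [ 0.24444552, -0.71771438, -0.65202182]]), 't': array([0.52323232, 0.20533354, 1.06203534])}
{'vertical_fov': 58.21150876987051, 'cx': 325.70088016355714, 'cy': 196.01948316013323, 'R': array([[ 0.23200487,  0.97271413, -0.00098139],
       [ 0.93930329, -0.22377357,  0.26006678],
       [ 0.25275102, -0.06125858, -0.96559013]]), 't': array([-0.62432672, -0.03335384,  0.378565  ])}
```

View pics/scene0.png

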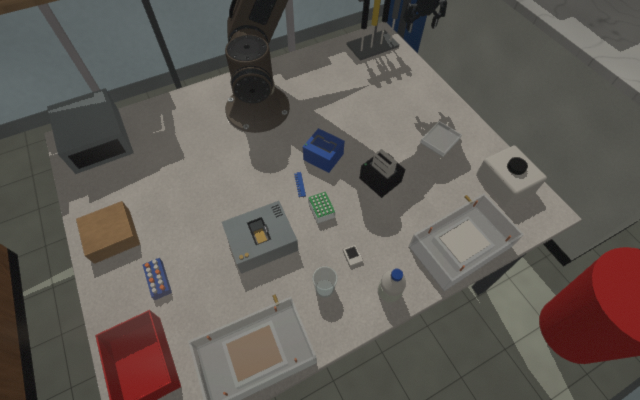

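View pics/side0.png

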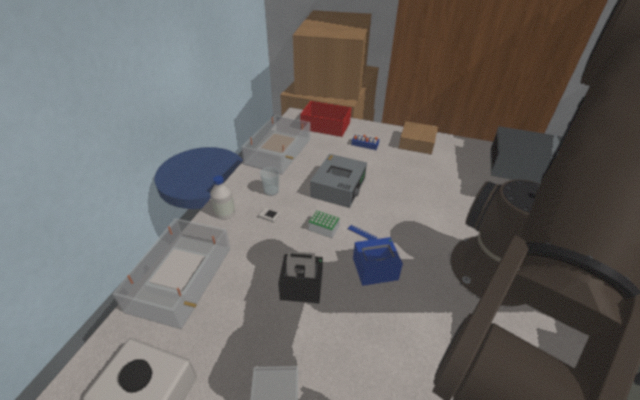

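View pics/wrist0.png

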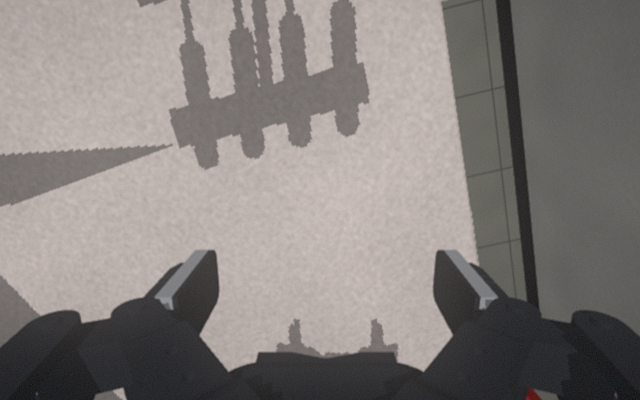

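Candidates: the charger could be the black block (scene 382,173) or the blue block (324,150), which is the look-alike to leave. The unit could be the grey case with a well (260,235) or the dark grey box (90,130), which has no well. I choose the black block and the grey case, and check both in close crops.

Run:
```python
from h import *
a=V('scene0');b=V('side0')
c1=cv2.resize(a.p[130:210,330:430],None,fx=4,fy=4,interpolation=3)
c2=cv2.resize(a.p[190:280,210:310],None,fx=4,fy=4,interpolation=3)[:320]
c3=cv2.resize(b.p[240:310,260:360],None,fx=4,fy=4,interpolation=3)
c4=cv2.resize(b.p[145:215,300:400],None,fx=4,fy=4,interpolation=3)
cv2.imwrite('pics/crop.png',np.vstack([np.hstack([c1,c2]),np.hstack([c3,c4])])) 
for n,v in(('scene',a),('side',b)):
    C=v.cloud()
    ok=v.d>0
    print(n,-v.R.T@v.t, ok.mean())
    for (u,w) in ([(382,185),(382,160),(260,210),(324,140),(262,238)] if n=='scene' else [(300,290),(302,265),(340,160),(300,257)]):
        print(u,w,C[w,u].round(3))
```

```text
scene [ 1.10025599 -0.30809998  1.12754273] 0.996
382 185 [0.562 0.207 0.063]
382 160 [0.512 0.228 0.125]
260 210 [ 0.469 -0.181  0.069]
324 140 [0.31  0.128 0.066]
262 238 [ 0.545 -0.211  0.038]
side [0.27942909 0.80694066 0.84535149] 0.99606640625
300 290 [0.493 0.291 0.053]
302 265 [0.499 0.258 0.114]
340 160 [ 0.552 -0.283  0.072]
300 257 [0.509 0.244 0.126]
```

View pics/crop.png

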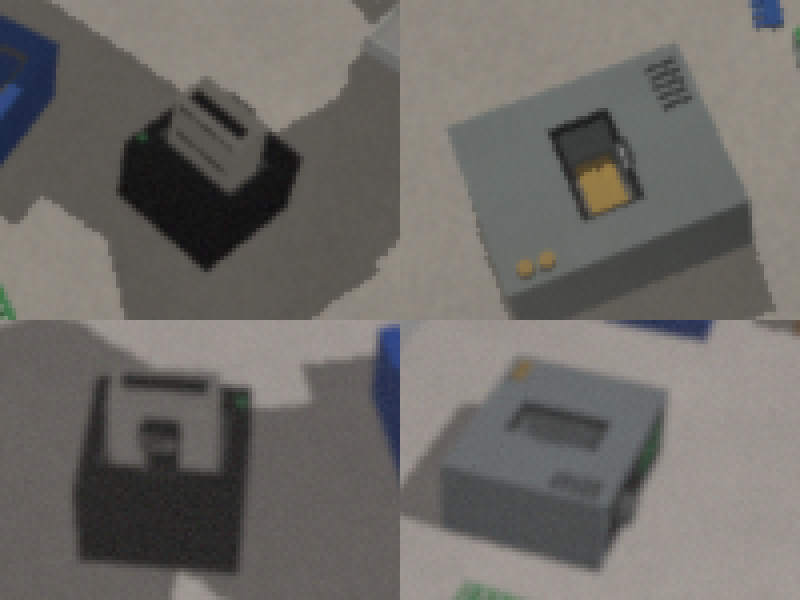

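The crops confirm it: the black block holds a white pack, with the tab facing the side camera (side 300,268). The grey case has a brass plate in its empty well (scene 262,238) and a notch at (265,229). Next is a coarse measurement of both.

Run:
```python
from h import *
def fit(n,v,name,box,zr):
    C=v.cloud(); u0,u1,w0,w1=box
    m=np.zeros((400,640),bool); m[w0:w1,u0:u1]=1
    m&=(C[...,2]>zr[0])&(C[...,2]<zr[1])
    k,l,st,_=cv2.connectedComponentsWithStats(m.astype(np.uint8)); j=1+st[1:,4].argmax(); m=l==j
    P=C[m]; r=cv2.minAreaRect((P[:,:2]*1000).astype(np.float32)); print(n,name,m.sum(),P[:,2].mean().round(4),r)
a=V('scene0');b=V('side0')
fit('scene',a,'pack',(340,430,140,210),(.117,.14)); fit('scene',a,'chg',(340,430,140,210),(.068,.08))
fit('scene',a,'unit',(200,310,190,280),(.066,.082))
fit('side',b,'pack',(270,330,240,310),(.117,.14)); fit('side',b,'chg',(270,330,240,310),(.068,.08))
fit('side',b,'unit',(300,375,150,210),(.066,.082))
for n,v in(('scene',a),('side',b)):
    C=v.cloud()
    pts=[(222,219),(380,201),(398,287)]
```

```text
scene pack 226 0.1241 ((508.692138671875, 242.95059204101562), (69.8633804321289, 40.5822639465332), 12.585198402404785)
scene chg 465 0.0734 ((507.6491394042969, 242.30380249023438), (110.33007049560547, 104.10002899169922), 13.675972938537598)
scene unit 2590 0.0733 ((534.5558471679688, -212.95272827148438), (186.13812255859375, 153.98667907714844), 86.58311462402344)
side pack 344 0.1241 ((508.98565673828125, 242.59954833984375), (70.0473403930664, 41.05146789550781), 13.564720153808594)
side chg 729 0.0734 ((508.5118103027344, 244.16522216796875), (107.77806091308594, 101.98825073242188), 13.763298988342285)
side unit 1283 0.0729 ((535.4698486328125, -212.90997314453125), (194.37588500976562, 151.23631286621094), 86.6655502319336)
```

drive_tool([
  [0.026,-0.026,0.005,0,0,1.93],
  [0.026,-0.026,0.005,0,0,1.93],
  [0.026,-0.026,0.005,0,0,1.93],
  [0.026,-0.026,0.005,0,0,1.93],
  [0.026,-0.026,0.005,0,0,1.93],
  [0.026,-0.026,0.005,0,0,1.93],
  [0.026,-0.026,0.005,0,0,1.93],
  [0.026,-0.026,0.005,0,0,1.93],
  [0.026,-0.026,0.005,0,0,1.93],
  [0.026,-0.026,0.005,0,0,1.93],
  [0.026,-0.026,0,0,0,1.93],
  [0.026,-0.026,0,0,0,1.93],
  [0.026,-0.026,0,0,0,1.93],
  [0.026,-0.026,0,0,0,1.93],
  [0,0,0,0,0,0],
  [0,0,0,0,0,0],
  [0,0,0,0,0,0],
])

```text
t: 1.85
ee_pos: [0.5081, 0.2445, 0.2578]
tcp_rot: [180.0, -0.0, -166.4]
contact_force: [1.2, 0.5, 0.0]
opening: 0.0852
```

Run:
```python
from h import *
o=observe();print(o['t'],o['ee_pos'],o['tcp_rot'],o['contact_force'])
snap('wrist','w1')
```

```text
1.85 [0.50813975 0.2445117  0.25782382] [ 1.79988101e+02 -2.70023130e-02 -1.66365156e+02] [1.23399154 0.54831186 0.03960798]
```

View pics/w1.png

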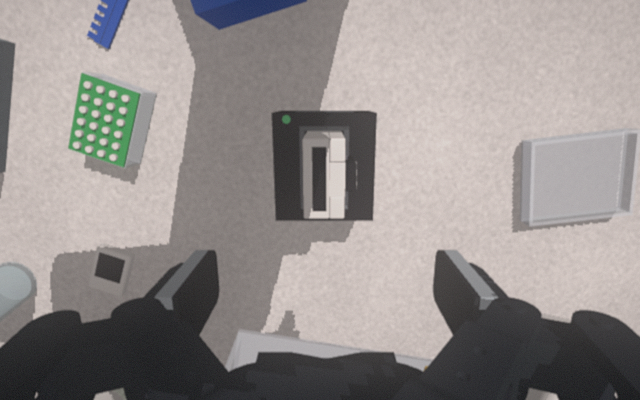

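The wrist view shows the charger at (325,165) and the pack top at (322,175), with the tab on the right (345,180).

Run:
```python
from h import *
v=V('w1'); C=v.cloud(); Z=C[...,2]
print('grasp proj',v.proj([.508,.243,.125]))
g=v.p.astype(int).sum(2)/3
reg=np.zeros((400,640),bool); reg[95:235,255:395]=1
def rect(m,z,nm):
    m=cv2.morphologyEx((m&reg).astype(np.uint8),cv2.MORPH_OPEN,np.ones((3,3)))
    cs,_=cv2.findContours(m,cv2.RETR_EXTERNAL,cv2.CHAIN_APPROX_NONE); c=max(cs,key=cv2.contourArea)
    P=np.array([v.plane(x,y,z)[:2]*1000 for x,y in c[:,0]],np.float32)
    print(nm,cv2.boundingRect(c),cv2.minAreaRect(P))
rect(Z>.117,.125,'packtop(depth)')
rect((Z>.068),.074,'charger>68 @74')
P=C[(Z>.117)&reg];print('z',P[:,2].mean(),cv2.minAreaRect((P[:,:2]*1000).astype(np.float32)))
P=C[(Z>.07)&(Z<.078)&reg];print('z',P[:,2].mean(),cv2.minAreaRect((P[:,:2]*1000).astype(np.float32)))
i=cv2.resize(v.p[100:230,260:390],None,fx=4.5,fy=4.5,interpolation=3);cv2.imwrite('pics/w1c.png',i)
```

```text
grasp proj [324.17591471 179.13845832]
packtop(depth) (302, 138, 43, 81) ((508.2434387207031, 242.162109375), (69.7734375, 35.7923583984375), 13.970636367797852)
charger>68 @74 (271, 113, 106, 108) ((508.6792907714844, 242.38304138183594), (107.17221069335938, 100.0438232421875), 13.60530948638916)
z 0.13231364209890317 ((493.6572570800781, 238.3078155517578), (100.83271026611328, 36.109962463378906), 14.226136207580566)
z 0.07414454959861097 ((508.8117980957031, 242.43685913085938), (107.63453674316406, 100.14376831054688), 13.558279037475586)
```

View pics/w1c.png

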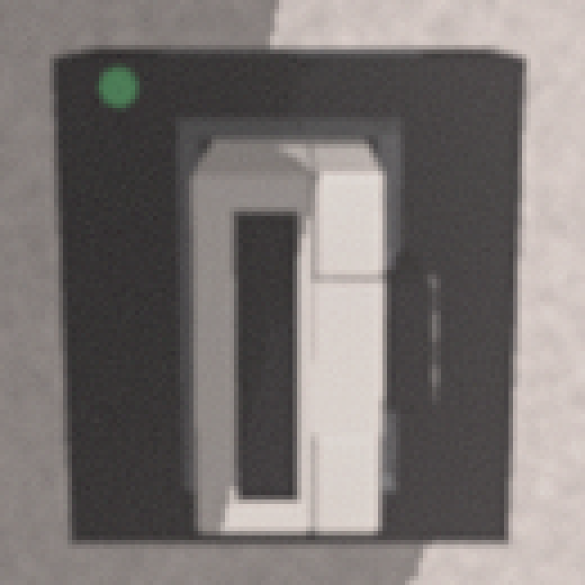

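drive_tool([
  [0,-0.0009,-0.02,0,0,0],
  [0,0,-0.025,0,0,0],
  [0,0,-0.025,0,0,0],
  [0,0,-0.025,0,0,0],
  [0,0,-0.02,0,0,0],
  [0,0,-0.02,0,0,0],
  [0,0,-0.015,0,0,0],
  [0,0,-0.01,0,0,0],
  [0,0,-0.01,0,0,0],
  [0,0,-0.005,0,0,0],
  [0,0,0,0,0,0],
  [0,0,0,0,0,0],
])

```text
t: 3.1
ee_pos: [0.509, 0.2432, 0.0833]
tcp_rot: [180.0, 0.0, -166.4]
contact_force: [0.1, 0.3, -0.4]
opening: 0.0854
```

Run:
```python
from h import *
o=observe();print(o['t'],o['ee_pos'],o['tcp_rot'],o['contact_force'])
snap('wrist','w2')
```

```text
3.1 [0.50896695 0.24321759 0.08334398] [ 1.79990470e+02  3.53820708e-02 -1.66376545e+02] [ 0.10101122  0.26397073 -0.44615342]
```

View pics/w2.png

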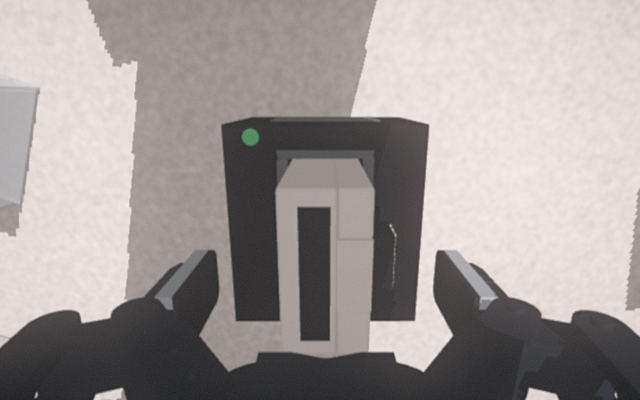

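The pack (275–373 px) sits midway between the pads (215 and 435). Closing on it.

drive_tool([
  [0,0,0,0,0,0],
  [0,0,0,0,0,0],
  [0,0,0,0,0,0],
  [0,0,0,0,0,0],
  [0,0,0,0,0,0],
  [0,0,0,0,0,0],
  [0,0,0,0,0,0],
  [0,0,0,0,0,0],
], hand=0.02, newtons=30)

```text
t: 3.95
ee_pos: [0.509, 0.2432, 0.0833]
tcp_rot: [180.0, 0.0, -166.4]
contact_force: [0.2, 1.7, 5.0]
opening: 0.0361
```

Run:
```python
from h import *
o=observe();print(o['t'],o['ee_pos'],o['opening'],o['contact_force'],o['wrist_torque'])
snap('wrist','w3');snap('side','s3')
w=V('w3').p;s=V('s3').p
cv2.imwrite('pics/c3.png',np.hstack([cv2.resize(w[130:400,190:460],(400,400)),cv2.resize(s[220:310,260:350],(400,400))]))
```

```text
3.95 [0.50904241 0.24324631 0.0833042 ] 0.036067776235880346 [0.24295456 1.70919557 4.97543729] [0.39545921 0.18841317 0.01941397]
```

View pics/c3.png

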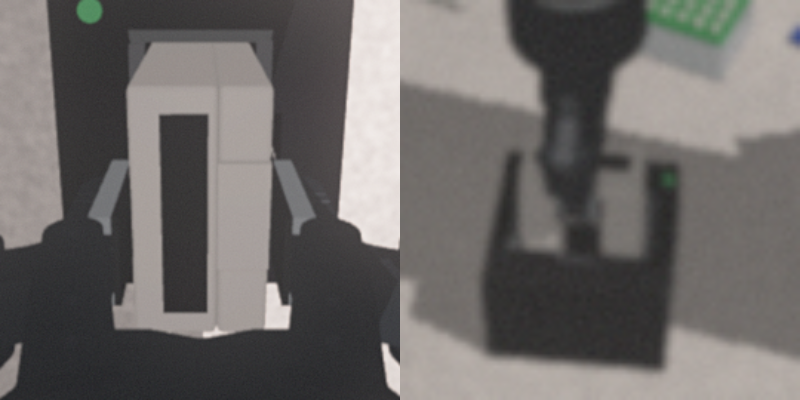

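drive_tool([
  [0,0,0.0005,0,0,0],
  [0,0,0.0005,0,0,0],
  [0,0,0.0005,0,0,0],
  [0,0,0,0,0,0],
])

```text
t: 4.45
ee_pos: [0.5086, 0.243, 0.0842]
tcp_rot: [-180.0, -0.0, -166.4]
contact_force: [0.2, 0.3, -3.1]
opening: 0.036
```

drive_tool([
  [0,0,0.0005,0,0,0],
  [0,0,0.0005,0,0,0],
  [0,0,0.0005,0,0,0],
  [0,0,0.0005,0,0,0],
])

```text
t: 4.85
ee_pos: [0.5088, 0.2431, 0.0865]
tcp_rot: [180.0, -0.0, -166.4]
contact_force: [1.2, -0.0, -2.3]
opening: 0.0362
```

Only the pack's weight shows, with no jam. Lifting on.

drive_tool([
  [0,0,0.001,0,0,0],
  [0,0,0.002,0,0,0],
  [0,0,0.002,0,0,0],
  [0,0,0.003,0,0,0],
  [0,0,0.003,0,0,0],
  [0,0,0.004,0,0,0],
])

```text
t: 5.45
ee_pos: [0.5087, 0.2431, 0.1017]
tcp_rot: [180.0, -0.0, -166.4]
contact_force: [-0.7, -0.2, -2.1]
opening: 0.0362
```

drive_tool([
  [0,0,0.01,0,0,0],
  [0,0,0.015,0,0,0],
  [0,0,0.02,0,0,0],
  [0,0,0.02,0,0,0],
  [0,0,0.02,0,0,0],
  [0,0,0.02,0,0,0],
  [0,0,0.015,0,0,0],
  [0,0,0,0,0,0],
  [0,0,0,0,0,0],
])

```text
t: 6.35
ee_pos: [0.5086, 0.243, 0.2215]
tcp_rot: [180.0, 0.0, -166.4]
contact_force: [-0.4, -0.2, -2.6]
opening: 0.0363
```

Run:
```python
from h import *
o=observe();print(o['t'],o['ee_pos'],o['opening'],o['contact_force'],o['wrist_torque'])
snap('wrist','w4');snap('side','s4')
w=V('w4').p;s=V('s4').p
cv2.imwrite('pics/c4.png',np.hstack([cv2.resize(w[130:400,190:460],(400,400)),cv2.resize(s[170:300,240:370],(400,400))]))
```

```text
6.35 [0.50855801 0.24304372 0.22147252] 0.036259464388517355 [-0.3628066  -0.17205547 -2.58030287] [-0.00017982 -0.01790272 -0.01312258]
```

View pics/c4.png

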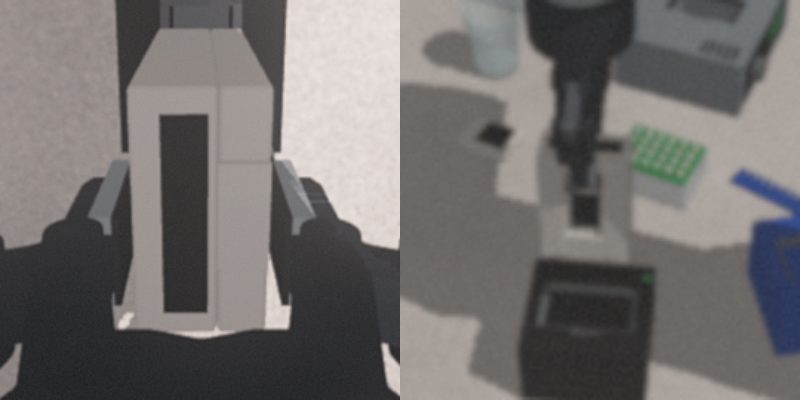

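The pack hangs clear of the charger, upright. Measuring it in the hand.

Run:
```python
from h import *
v=V('w4'); T=np.array([.50856,.24304,.22147]); th=np.radians(13.63)
C=v.cloud()-T
px=C@[np.cos(th),np.sin(th),0]; py=C@[-np.sin(th),np.cos(th),0]; pz=C[...,2]
m=(abs(px)<.06)&(abs(py)<.024)&(abs(pz-.0417)<.004)&(v.d>0)
m[:180]&=True
mm=m.astype(np.uint8); k,l,st,_=cv2.connectedComponentsWithStats(mm); m=l==1+st[1:,4].argmax()
print(st[1:,4].max(), 'z',np.median(pz[m]),'x',np.percentile(px[m],[.5,99.5]),'y',np.percentile(py[m],[.5,50,99.5]))
# plane fit for tilt
A=np.c_[px[m],py[m],np.ones(m.sum())]; s=np.linalg.lstsq(A,pz[m],rcond=None)[0]; print('slope deg',np.degrees(s[:2]))
# edges per row in top face
ys,xs=np.where(m)
L=[];Rr=[]
for r in range(ys.min()+3,ys.max()-3):
    q=xs[ys==r]
    if len(q)>20: L.append((px[r,q.min()],py[r,q.min()]));Rr.append((px[r,q.max()],py[r,q.max()]))
for e in (L,Rr):
    e=np.array(e); f=np.polyfit(e[:,0],e[:,1],1); print(len(e),e[:,0].min(),e[:,0].max(),'edge y',np.median(e[:,1]),'ang',np.degrees(f[0]))
```

```text
16105 z 0.041875933803537546 x [-0.03550061  0.03315145] y [-0.02034689 -0.00037347  0.02043515]
slope deg [ 0.2006292  -0.54742145]
162 -0.03536411840291423 0.033053140048117415 edge y -0.018234804997906716 ang 0.3358070866102025
162 -0.0352008357372322 0.0315236507832993 edge y 0.01726377032922323 ang -0.4127304048061942
```

drive_tool([
  [0.003,-0.015,0.003,0,0,0],
  [0.007,-0.03,0.003,0,0,-1.3],
  [0.007,-0.033,0.003,0,0,-1.3],
  [0.007,-0.035,0.003,0,0,-1.3],
  [0.007,-0.035,0.003,0,0,-1.3],
  [0.007,-0.035,0.003,0,0,-1.3],
  [0.007,-0.035,0.003,0,0,-1.3],
  [0.007,-0.035,0.003,0,0,-1.3],
  [0.007,-0.035,0.003,0,0,-1.3],
  [0.007,-0.035,0.003,0,0,-1.3],
  [0.007,-0.035,0,0,0,-1.3],
  [0.007,-0.035,0,0,0,-1.3],
  [0.007,-0.03,0,0,0,-1.3],
  [0.006,-0.025,0,0,0,-1.4],
  [0.003,-0.01,0,0,0,0],
  [0,0,0,0,0,0],
  [0,0,0,0,0,0],
  [0,0,0,0,0,0],
])

```text
t: 8.25
ee_pos: [0.6046, -0.2138, 0.2515]
tcp_rot: [180.0, -0.0, 176.7]
contact_force: [0.7, 0.4, -2.0]
opening: 0.0359
```

Run:
```python
from h import *
o=observe();print(o['t'],o['ee_pos'],o['tcp_rot'],o['opening'],o['contact_force'])
snap('wrist','w5')
```

```text
8.25 [ 0.60456083 -0.21380662  0.25150906] [ 1.79980213e+02 -1.21509433e-02  1.76697150e+02] 0.03591471858782635 [ 0.71711854  0.38388472 -2.01110607]
```

View pics/w5.png

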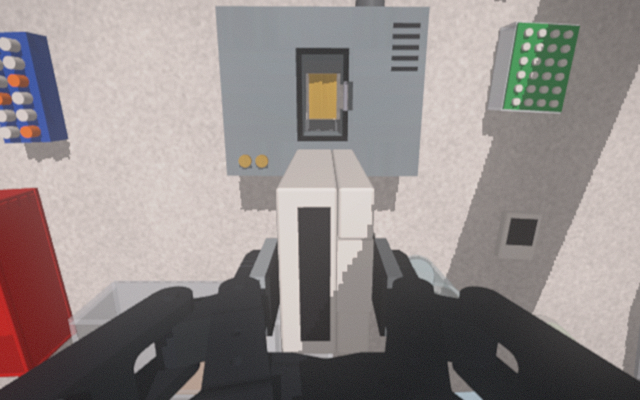

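The unit's top spans (217–428, 8–175), the well centre is at (322,94), and the notch at (348,95) is on the same side as the pack's tab. Measuring.

Run:
```python
from h import *
v=V('w5'); C=v.cloud(); Z=C[...,2]
m=(Z>.066)&(Z<.082); m[185:]=0; m[:, :200]=0; m[:,440:]=0
mm=m.astype(np.uint8); k,l,st,_=cv2.connectedComponentsWithStats(mm); m=l==1+st[1:,4].argmax()
print(np.median(Z[m]),st[1:])
cs,_=cv2.findContours(m.astype(np.uint8),cv2.RETR_CCOMP,cv2.CHAIN_APPROX_NONE)
for c in cs:
    if cv2.contourArea(c)<300: continue
    P=np.array([v.plane(x,y,.074)[:2]*1000 for x,y in c[:,0]],np.float32)
    print(cv2.boundingRect(c),cv2.minAreaRect(P))
# well mouth by colour: dark surround
g=cv2.cvtColor(v.p,cv2.COLOR_BGR2GRAY)
ci=cv2.resize(v.p[35:155,280:370],None,fx=5,fy=5,interpolation=3); cv2.imwrite('pics/w5c.png',ci)
for X in ([-.0415,-.024],[.0415,-.024],[.0415,.024],[-.0415,.024],[0,0]):
    th=np.radians(-3.4); c=np.array([.535,-.213]); q=c+np.array([[np.cos(th),-np.sin(th)],[np.sin(th),np.cos(th)]])@X
    print(v.proj([*q,.074]))
```

```text
0.07420289023277434 [[  215     7   215   170 28970]]
(215, 7, 215, 170) ((535.6923828125, -213.63136291503906), (186.13494873046875, 149.7685546875), 86.50254821777344)
(301, 54, 44, 83) ((535.6926879882812, -213.0572509765625), (39.45408248901367, 73.37427520751953), 85.65312194824219)
[295.44297762  47.00564046]
[297.23615753 140.67884866]
[347.70089707 140.74618653]
[349.3081568   47.08414486]
[322.42445507  95.40516453]
```

View pics/w5c.png

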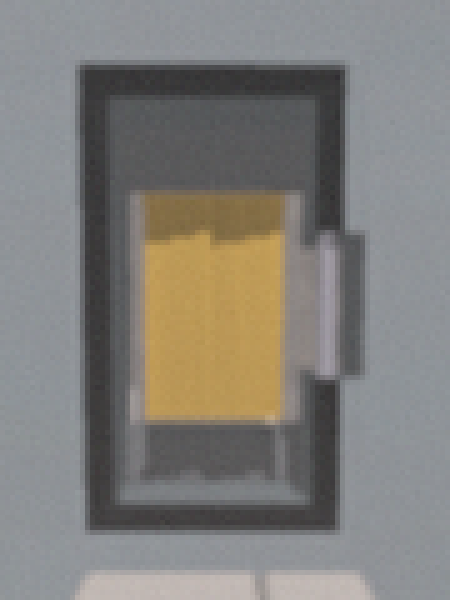

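drive_tool([
  [-0.0085,0.0011,0,0,0,-0.2],
  [-0.015,0,0,0,0,0],
  [-0.015,0,0,0,0,0],
  [-0.015,0,0,0,0,0],
  [-0.01,0,0,0,0,0],
  [-0.005,0,-0.01,0,0,0],
  [0,0,-0.02,0,0,0],
  [0,0,-0.02,0,0,0],
  [0,0,-0.02,0,0,0],
  [0,0,-0.015,0,0,0],
  [0,0,-0.01,0,0,0],
  [0,0,-0.005,0,0,0],
  [0,0,0,0,0,0],
  [0,0,0,0,0,0],
  [0,0,0,0,0,0],
])

```text
t: 9.8
ee_pos: [0.5366, -0.2139, 0.1521]
tcp_rot: [-180.0, 0.1, 176.4]
contact_force: [0.0, -0.2, -2.5]
opening: 0.0359
```

Run:
```python
from h import *
o=observe();print(o['t'],o['ee_pos'],o['tcp_rot'],o['opening'],o['contact_force'],o['wrist_torque'])
snap('scene','a6')
v=V('a6');cv2.imwrite('pics/a6c.png',cv2.resize(v.p[190:280,200:320],None,fx=6,fy=6,interpolation=3))
```

```text
9.8 [ 0.5365709  -0.21392855  0.15211319] [-1.79974305e+02  6.44608720e-02  1.76426208e+02] 0.03594216408017859 [ 0.01363128 -0.21797014 -2.50322675] [ 0.00242355 -0.04667795 -0.02279113]
```

View pics/a6c.png

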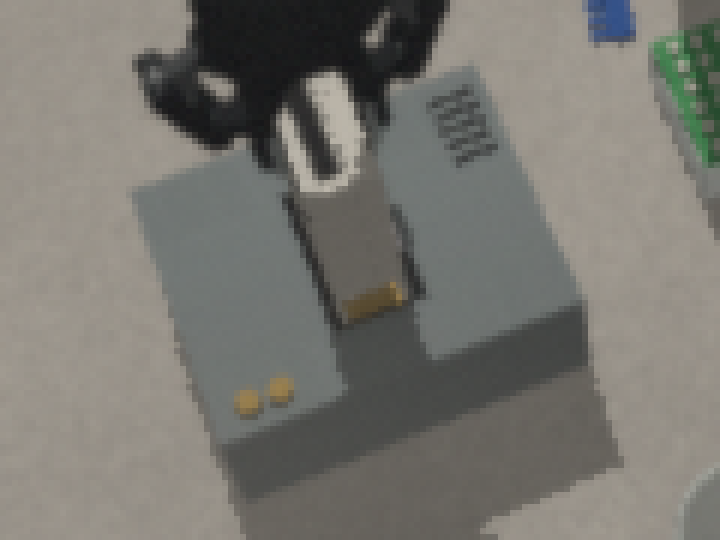

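The pack hangs over the well, lined up with the mouth. Correcting 1 mm and going in slowly.

drive_tool([
  [-0.0005,0.001,-0.003,0,0,0],
  [0,0,-0.005,0,0,0],
  [0,0,-0.004,0,0,0],
  [0,0,-0.003,0,0,0],
  [0,0,-0.002,0,0,0],
  [0,0,-0.002,0,0,0],
  [0,0,-0.002,0,0,0],
  [0,0,-0.002,0,0,0],
  [0,0,0,0,0,0],
])

```text
t: 10.75
ee_pos: [0.5357, -0.2127, 0.1282]
tcp_rot: [180.0, -0.0, 176.4]
contact_force: [-0.0, -0.0, -2.1]
opening: 0.0363
```

drive_tool([
  [0,0,-0.002,0,0,0],
  [0,0,-0.002,0,0,0],
  [0,0,-0.002,0,0,0],
  [0,0,-0.002,0,0,0],
  [0,0,-0.002,0,0,0],
  [0,0,-0.002,0,0,0],
  [0,0,-0.002,0,0,0],
  [0,0,-0.002,0,0,0],
  [0,0,-0.001,0,0,0],
  [0,0,-0.001,0,0,0],
  [0,0,-0.001,0,0,0],
])

```text
t: 11.85
ee_pos: [0.5358, -0.2128, 0.1094]
tcp_rot: [180.0, 0.0, 176.4]
contact_force: [0.7, -0.4, -2.6]
opening: 0.0362
```

Underside at about 46 mm and still free. Feeling for the ejector.

drive_tool([
  [0,0,-0.001,0,0,0],
  [0,0,-0.001,0,0,0],
  [0,0,-0.001,0,0,0],
  [0,0,-0.001,0,0,0],
  [0,0,0,0,0,0],
])

```text
t: 12.35
ee_pos: [0.5357, -0.2127, 0.1053]
tcp_rot: [180.0, -0.0, 176.4]
contact_force: [-0.1, 0.0, -2.1]
opening: 0.036
```

drive_tool([
  [0,0,-0.001,0,0,0],
  [0,0,-0.001,0,0,0],
  [0,0,-0.001,0,0,0],
  [0,0,0,0,0,0],
])

```text
t: 12.75
ee_pos: [0.5359, -0.2129, 0.1026]
tcp_rot: [-180.0, 0.0, 176.4]
contact_force: [-0.0, -0.2, 0.8]
opening: 0.0361
```

The force rose by 3 N, so the ejector is at an underside height of about 40 mm, which puts the stop near 23 mm. Letting go here.

drive_tool([
  [0,0,-0.001,0,0,0],
  [0,0,0,0,0,0],
  [0,0,0,0,0,0],
  [0,0,0,0,0,0],
  [0,0,0,0,0,0],
  [0,0,0,0,0,0],
], hand=0.085)

```text
t: 13.35
ee_pos: [0.5358, -0.2128, 0.1015]
tcp_rot: [180.0, 0.0, 176.4]
contact_force: [0.2, -0.5, -0.0]
opening: 0.0849
```

drive_tool([
  [0,0,0.01,0,0,0],
  [0,0,0.015,0,0,0],
  [0,0,0.02,0,0,0],
  [0,0,0.02,0,0,0],
  [0,0,0.02,0,0,0],
  [0,0,0.015,0,0,0],
  [0,0,0,0,0,0],
  [0,0,0,0,0,0],
])

```text
t: 14.15
ee_pos: [0.5357, -0.2127, 0.2015]
tcp_rot: [-180.0, 0.0, 176.4]
contact_force: [-0.6, 0.1, -0.1]
opening: 0.085
```

Run:
```python
from h import *
o=observe();print(o['t'],o['ee_pos'],o['tcp_rot'],o['opening'],o['contact_force'],o['wrist_torque'])
snap('wrist','w7')
v=V('w7');C=v.cloud()
m=(C[...,2]>.12)&(C[...,2]<.16)&(abs(C[...,0]-.5357)<.05)&(abs(C[...,1]+.2133)<.03)
k,l,st,_=cv2.connectedComponentsWithStats(m.astype(np.uint8)); m=l==1+st[1:,4].argmax()
P=C[m];print(np.percentile(P[:,2],[5,50,95]));z=np.median(P[:,2])
A=np.c_[P[:,:2]-P[:,:2].mean(0),np.ones(len(P))];print('tilt',np.degrees(np.linalg.lstsq(A,P[:,2],rcond=None)[0][:2]))
c=max(cv2.findContours(m.astype(np.uint8),0,1)[0],key=cv2.contourArea)
print(cv2.minAreaRect(np.array([v.plane(x,y,z)[:2]*1000 for x,y in c[:,0]],np.float32)))
```

```text
14.15 [ 0.53566619 -0.21270181  0.20152607] [-1.79994543e+02  2.39784872e-02  1.76425844e+02] 0.0849899656432854 [-0.61908806  0.14926629 -0.12674853] [-0.02836215 -0.04917982  0.00198496]
[0.13324058 0.14466956 0.14585006]
tilt [ 1.84552886 -8.69547339]
((534.1231079101562, -208.08251953125), (45.28993606567383, 72.46162414550781), 86.41327667236328)
```

View pics/w7.png

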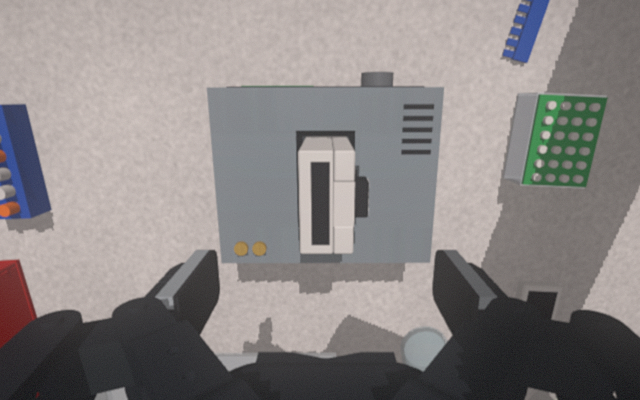

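The pack stands in the well, tab out: pack top (300–355, 137–255), button (362,197), top at 144.7 mm. Shutting the fingers and approaching its top to push.

drive_tool([
  [0,0.001,0,0,0,0],
  [0,0,0,0,0,0],
  [0,0,0,0,0,0],
  [0,0,-0.01,0,0,0],
  [0,0,-0.015,0,0,0],
  [0,0,-0.013,0,0,0],
  [0,0,-0.008,0,0,0],
  [0,0,-0.003,0,0,0],
  [0,0,-0.002,0,0,0],
  [0,0,0,0,0,0],
  [0,0,0,0,0,0],
], hand=0.0)

```text
t: 15.3
ee_pos: [0.536, -0.2119, 0.1508]
tcp_rot: [-180.0, 0.0, 176.4]
contact_force: [-0.0, -0.1, 0.1]
opening: -0.0004
```

Run:
```python
from h import *
o=observe();print(o['t'],o['ee_pos'],o['tcp_rot'],o['opening'],o['contact_force'],o['wrist_torque'])
```

```text
15.3 [ 0.53597445 -0.21189117  0.15083663] [-1.79986867e+02  3.97534507e-02  1.76424803e+02] -0.00036921598772865407 [-0.04151035 -0.1248763   0.1165467 ] [-0.00993023 -0.0413617   0.03126751]
```

drive_tool([
  [0,0,-0.001,0,0,0],
  [0,0,-0.001,0,0,0],
  [0,0,-0.001,0,0,0],
  [0,0,-0.001,0,0,0],
  [0,0,-0.001,0,0,0],
  [0,0,-0.001,0,0,0],
  [0,0,-0.001,0,0,0],
  [0,0,-0.001,0,0,0],
  [0,0,0,0,0,0],
])

```text
t: 16.2
ee_pos: [0.5357, -0.2118, 0.1423]
tcp_rot: [180.0, -0.0, 176.4]
contact_force: [-0.7, -0.4, 0.8]
opening: 0.0002
```

drive_tool([
  [0,0,-0.0008,0,0,0],
  [0,0,-0.0008,0,0,0],
  [0,0,-0.0008,0,0,0],
  [0,0,-0.0008,0,0,0],
  [0,0,-0.0008,0,0,0],
  [0,0,0,0,0,0],
])

```text
t: 16.8
ee_pos: [0.5357, -0.2117, 0.1383]
tcp_rot: [180.0, -0.0, 176.4]
contact_force: [-0.0, -0.5, -1.3]
opening: 0.0001
```

At 138 mm there is still no force, though the top was at 144.7 mm. Looking.

Run:
```python
from h import *
o=observe();print(o['t'],o['ee_pos'],o['contact_force'],o['wrist_torque'])
snap('wrist','w8');snap('scene','a8')
w=V('w8').p;s=V('a8').p
cv2.imwrite('pics/c8.png',np.hstack([cv2.resize(w[100:400,170:470],(400,400)),cv2.resize(s[195:275,215:295],(400,400),interpolation=3)]))
```

```text
16.8 [ 0.53573925 -0.21174732  0.13831908] [-0.0219303  -0.54325313 -1.29062833] [ 0.00211143 -0.01128848  0.04587225]
```

View pics/c8.png

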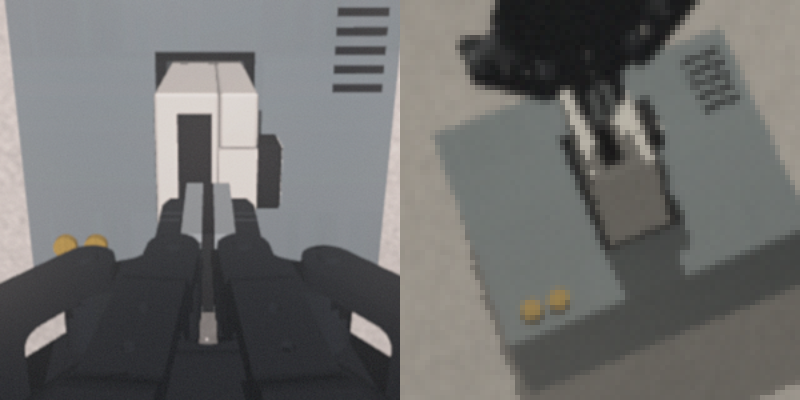

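Run:
```python
from h import *
for n in('w7','w8'):
    v=V(n);C=v.cloud();th=np.radians(-3.5);D=C-[.5356,-.2133,0]
    x=D@[np.cos(th),np.sin(th),0];y=D@[-np.sin(th),np.cos(th),0]
    for yr in((-.016,-.010),(-.006,0),(.004,.016)):
        m=(x>-.033)&(x<-.018)&(y>yr[0])&(y<yr[1])&(C[...,2]>.1); print(n,yr,m.sum(),np.median(C[...,2][m]))
```

```text
w7 (-0.016, -0.01) 732 0.31815642516895337
w7 (-0.006, 0) 234 0.1450749274106672
w7 (0.004, 0.016) 857 0.1458224752957735
w8 (-0.016, -0.01) 1103 0.2537684559151721
w8 (-0.006, 0) 535 0.14528708628665346
w8 (0.004, 0.016) 1691 0.23829177105115715
```

Run:
```python
from h import *
v=V('w8');C=v.cloud();th=np.radians(-3.5);D=C-[.5356,-.2133,0]
x=D@[np.cos(th),np.sin(th),0];y=D@[-np.sin(th),np.cos(th),0];z=C[...,2]
for r in range(150,262,6):
    print(r,[f"{c}:({1e3*x[r,c]:.0f},{1e3*y[r,c]:.0f},{1e3*z[r,c]:.0f})" for c in (295,310,316,323,327,338,350)])
```

```text
150 ['295:(-33,-19,64)', '310:(-35,-9,77)', '316:(-35,-5,78)', '323:(-35,-0,77)', '327:(-35,2,78)', '338:(-35,9,77)', '350:(-35,17,77)']
156 ['295:(-35,-16,103)', '310:(-35,-7,103)', '316:(-35,-4,102)', '323:(-35,-0,102)', '327:(-35,2,103)', '338:(-35,8,103)', '350:(-35,15,103)']
162 ['295:(-35,-14,123)', '310:(-35,-7,123)', '316:(-35,-4,122)', '323:(-35,-0,123)', '327:(-35,2,123)', '338:(-35,8,123)', '350:(-35,14,122)']
168 ['295:(-35,-13,140)', '310:(-35,-6,139)', '316:(-35,-3,139)', '323:(-35,0,141)', '327:(-35,2,140)', '338:(-35,7,139)', '350:(-35,13,140)']
174 ['295:(-33,-13,144)', '310:(-33,-6,144)', '316:(-33,-3,144)', '323:(-33,0,144)', '327:(-33,2,144)', '338:(-66,1,304)', '350:(-33,12,145)']
180 ['295:(-31,-13,145)', '310:(-31,-6,145)', '316:(-31,-3,145)', '323:(-31,0,145)', '327:(-30,2,144)', '338:(-30,7,144)', '350:(-30,12,144)']
186 ['295:(-28,-13,145)', '310:(-28,-6,144)', '316:(-28,-3,146)', '323:(-28,0,145)', '327:(-28,2,144)', '338:(-28,7,145)', '350:(-28,12,145)']
192 ['295:(-25,-13,145)', '310:(-25,-6,146)', '316:(-25,-3,144)', '323:(-25,0,145)', '327:(-25,2,146)',
[... 888 characters left out ...]
']
234 ['295:(-4,-13,145)', '310:(-5,-6,146)', '316:(-4,-3,145)', '323:(-5,0,146)', '327:(-4,2,145)', '338:(-4,7,145)', '350:(-4,13,145)']
240 ['295:(-1,-13,145)', '310:(-11,-5,170)', '316:(-11,-3,169)', '323:(-11,0,168)', '327:(-11,2,169)', '338:(-11,6,168)', '350:(-2,13,145)']
246 ['295:(2,-13,144)', '310:(-11,-5,175)', '316:(-11,-2,175)', '323:(-11,0,176)', '327:(-11,2,175)', '338:(-12,6,176)', '350:(2,13,144)']
252 ['295:(-7,-11,172)', '310:(-11,-5,181)', '316:(-11,-2,180)', '323:(-12,0,182)', '327:(-11,2,180)', '338:(-11,6,181)', '350:(-7,11,172)']
258 ['295:(-7,-10,177)', '310:(-11,-4,186)', '316:(-11,-2,185)', '323:(-11,0,186)', '327:(-11,2,186)', '338:(-11,6,185)', '350:(-7,11,178)']
```

Run:
```python
from h import *
v=V('w8'); print('tcp px',v.proj([.53574,-.21175,.1383]),'z165',v.proj([.5357,-.2117,.165]), 'cam',-v.R.T@v.t)
v=V('a8');C=v.cloud()
for r in range(205,234,2): print(r,[f"{c}:({1e3*C[r,c,0]:.0f},{1e3*C[r,c,1]:.0f},{1e3*C[r,c,2]:.0f})" for c in (249,252,255,257,259,262)])
print(v.proj([.5357,-.2117,.1383]),v.proj([.5357,-.2117,.145]))
```

```text
tcp px [326.18492451 237.60518304] z165 [326.37602758 261.00008083] cam [ 0.4698374  -0.20784036  0.3044389 ]
205 ['249:(552,-222,253)', '252:(399,-188,1)', '255:(551,-207,240)', '257:(553,-202,239)', '259:(553,-197,234)', '262:(547,-188,220)']
207 ['249:(552,-223,244)', '252:(529,-212,200)', '255:(552,-208,233)', '257:(552,-203,228)', '259:(543,-196,209)', '262:(549,-190,213)']
209 ['249:(551,-225,233)', '252:(551,-217,226)', '255:(547,-209,214)', '257:(547,-204,211)', '259:(548,-199,208)', '262:(472,-175,75)']
211 ['249:(545,-225,215)', '252:(547,-218,212)', '255:(547,-210,205)', '257:(547,-205,200)', '259:(543,-199,190)', '262:(477,-177,72)']
213 ['249:(535,-225,188)', '252:(544,-219,196)', '255:(544,-211,190)', '257:(546,-206,190)', '259:(541,-200,177)', '262:(483,-180,71)']
215 ['249:(515,-224,145)', '252:(542,-220,183)', '255:(546,-213,184)', '257:(547,-208,181)', '259:(543,-202,170)', '262:(527,-190,135)']
217 ['249:(520,-226,142)', '252:(542,-222,173)', '255:(546,-214,174)', '257:(546,-209,170)', '259:(534,-201,145)', '262:(530,-192,131)']
219 ['249:(525,-229,140)', '252:(532
[... 409 characters left out ...]
48,-229,143)', '255:(554,-222,147)', '257:(556,-217,145)', '259:(558,-212,145)', '262:(561,-204,144)']
227 ['249:(510,-234,73)', '252:(554,-231,144)', '255:(558,-224,143)', '257:(561,-219,145)', '259:(565,-214,146)', '262:(566,-206,142)']
229 ['249:(516,-236,72)', '252:(541,-231,109)', '255:(564,-226,144)', '257:(568,-222,147)', '259:(569,-216,144)', '262:(571,-209,139)']
231 ['249:(524,-239,74)', '252:(515,-229,50)', '255:(570,-229,144)', '257:(568,-223,136)', '259:(569,-218,132)', '262:(569,-210,126)']
233 ['249:(529,-241,73)', '252:(530,-233,66)', '255:(569,-230,132)', '257:(568,-225,126)', '259:(568,-219,120)', '262:(568,-211,113)']
[256.15225267 219.96754287] [255.83721516 218.82138313]
```

Both cameras agree that the shut fingertips stand about 20 mm above the pack top, so the reported TCP lies some 25 mm below the real tips. The pack top is unmoved at 145 mm. I'll go on by force, slowly.

drive_tool([
  [0,0,-0.002,0,0,0],
  [0,0,-0.002,0,0,0],
  [0,0,-0.002,0,0,0],
  [0,0,-0.002,0,0,0],
  [0,0,-0.001,0,0,0],
  [0,0,-0.001,0,0,0],
  [0,0,0,0,0,0],
])

```text
t: 17.6
ee_pos: [0.5357, -0.2117, 0.1283]
tcp_rot: [180.0, -0.0, 176.4]
contact_force: [-1.2, -0.0, -0.2]
opening: -0.0002
```

drive_tool([
  [0,0,-0.001,0,0,0],
  [0,0,-0.001,0,0,0],
  [0,0,-0.001,0,0,0],
  [0,0,-0.001,0,0,0],
  [0,0,0,0,0,0],
])

```text
t: 18.1
ee_pos: [0.5357, -0.2117, 0.1243]
tcp_rot: [180.0, -0.0, 176.4]
contact_force: [0.6, -0.2, 0.0]
opening: -0.0002
```

drive_tool([
  [0,0,-0.001,0,0,0],
  [0,0,-0.001,0,0,0],
  [0,0,-0.001,0,0,0],
  [0,0,0,0,0,0],
])

```text
t: 18.5
ee_pos: [0.5358, -0.2118, 0.1213]
tcp_rot: [180.0, -0.0, 176.4]
contact_force: [0.7, -0.4, 1.1]
opening: -0.0002
```

drive_tool([
  [0,0,-0.001,0,0,0],
  [0,0,-0.001,0,0,0],
  [0,0,-0.001,0,0,0],
  [0,0,0,0,0,0],
])

```text
t: 18.9
ee_pos: [0.5358, -0.2119, 0.1185]
tcp_rot: [-180.0, 0.0, 176.4]
contact_force: [-0.6, -0.3, 3.0]
opening: 0.0001
```

Run:
```python
from h import *
o=observe();print(o['t'],o['ee_pos'],o['contact_force'],o['wrist_torque'])
snap('wrist','w9')
v=V('w9');C=v.cloud()
for r in range(150,270,6): print(r,[f"{c}:({1e3*C[r,c,0]:.0f},{1e3*C[r,c,1]:.0f},{1e3*C[r,c,2]:.0f})" for c in (290,310,323,338,350)])
```

```text
18.9 [ 0.53584986 -0.21189931  0.11845948] [-0.56266121 -0.2632932   3.04395569] [-0.03759918  0.00878809  0.02294382]
150 ['290:(498,-231,70)', '310:(500,-220,59)', '323:(501,-212,59)', '338:(501,-202,58)', '350:(502,-195,59)']
156 ['290:(501,-231,70)', '310:(500,-219,83)', '323:(501,-211,83)', '338:(501,-203,84)', '350:(502,-196,84)']
162 ['290:(505,-232,71)', '310:(500,-218,104)', '323:(500,-211,104)', '338:(501,-204,103)', '350:(501,-198,104)']
168 ['290:(499,-226,122)', '310:(500,-217,119)', '323:(501,-211,120)', '338:(501,-204,120)', '350:(501,-199,120)']
174 ['290:(500,-225,134)', '310:(500,-217,133)', '323:(501,-211,134)', '338:(501,-205,133)', '350:(501,-200,134)']
180 ['290:(501,-225,140)', '310:(501,-216,141)', '323:(502,-211,141)', '338:(502,-205,143)', '350:(502,-200,142)']
186 ['290:(503,-225,143)', '310:(504,-217,140)', '323:(504,-211,142)', '338:(504,-205,142)', '350:(505,-200,142)']
192 ['290:(506,-225,142)', '310:(506,-217,143)', '323:(507,-211,140)', '338:(507,-205,142)', '350:(507,-200,143)']
198 ['290:(508,-225,142)', '310:(508,-217,143)', '323:(509,-212,143)', '
[... 607 characters left out ...]
201,142)']
234 ['290:(524,-226,143)', '310:(524,-218,142)', '323:(525,-213,142)', '338:(525,-206,142)', '350:(526,-201,142)']
240 ['290:(526,-227,143)', '310:(524,-218,149)', '323:(524,-212,150)', '338:(525,-206,150)', '350:(528,-201,142)']
246 ['290:(529,-227,142)', '310:(524,-217,156)', '323:(525,-212,155)', '338:(525,-207,155)', '350:(531,-201,142)']
252 ['290:(532,-227,142)', '310:(524,-217,161)', '323:(525,-212,161)', '338:(525,-207,161)', '350:(529,-202,152)']
258 ['290:(535,-228,142)', '310:(524,-217,166)', '323:(525,-212,166)', '338:(525,-207,166)', '350:(529,-202,158)']
264 ['290:(528,-225,162)', '310:(524,-217,173)', '323:(524,-212,172)', '338:(525,-207,172)', '350:(529,-203,163)']
```

View pics/w9.png

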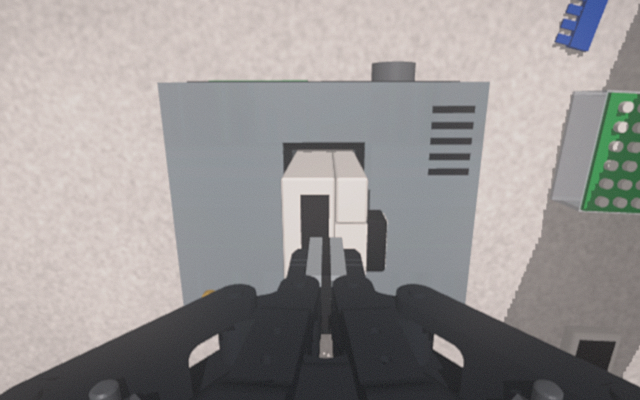

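In contact: 3 N, pack top pushed down to 142 mm. I'll keep pushing in short steps.

drive_tool([
  [0,0,-0.001,0,0,0],
  [0,0,-0.001,0,0,0],
  [0,0,-0.001,0,0,0],
])

```text
t: 19.25
ee_pos: [0.5359, -0.212, 0.1156]
tcp_rot: [-180.0, 0.0, 176.4]
contact_force: [-0.3, -1.1, 5.5]
opening: -0.0002
```

drive_tool([
  [0,0,-0.001,0,0,0],
  [0,0,-0.001,0,0,0],
])

```text
t: 19.45
ee_pos: [0.536, -0.2121, 0.1136]
tcp_rot: [-180.0, 0.0, 176.4]
contact_force: [-1.0, -2.7, 6.7]
opening: 0.0001
```

drive_tool([
  [0,0,-0.001,0,0,0],
  [0,0,-0.001,0,0,0],
])

```text
t: 19.65
ee_pos: [0.5361, -0.2121, 0.1117]
tcp_rot: [-180.0, 0.1, 176.4]
contact_force: [-0.8, -1.9, 6.5]
opening: 0.0
```

drive_tool([
  [0,0,-0.001,0,0,0],
  [0,0,-0.001,0,0,0],
])

```text
t: 19.85
ee_pos: [0.536, -0.2121, 0.1097]
tcp_rot: [-180.0, 0.0, 176.4]
contact_force: [-0.9, -1.1, 4.3]
opening: -0.0002
```

drive_tool([
  [0,0,-0.0007,0,0,0],
  [0,0,-0.0007,0,0,0],
])

```text
t: 20.05
ee_pos: [0.5359, -0.2119, 0.108]
tcp_rot: [-180.0, 0.0, 176.4]
contact_force: [-0.2, -2.4, 3.7]
opening: -0.0003
```

drive_tool([
  [0,0,-0.0005,0,0,0],
  [0,0,-0.0005,0,0,0],
])

```text
t: 20.25
ee_pos: [0.5358, -0.2118, 0.107]
tcp_rot: [180.0, 0.0, 176.4]
contact_force: [0.3, -2.0, 4.4]
opening: 0.0
```

drive_tool([
  [0,0,-0.0005,0,0,0],
  [0,0,-0.0005,0,0,0],
])

```text
t: 20.45
ee_pos: [0.5357, -0.2117, 0.1059]
tcp_rot: [180.0, -0.0, 176.4]
contact_force: [0.0, -1.6, 3.6]
opening: 0.0002
```

drive_tool([
  [0,0,-0.0005,0,0,0],
  [0,0,-0.0005,0,0,0],
])

```text
t: 20.65
ee_pos: [0.5355, -0.2115, 0.1047]
tcp_rot: [180.0, -0.0, 176.4]
contact_force: [-0.1, 0.1, 4.0]
opening: 0.0
```

drive_tool([
  [0,0,-0.0003,0,0,0],
  [0,0,-0.0003,0,0,0],
])

```text
t: 20.85
ee_pos: [0.5357, -0.2115, 0.1045]
tcp_rot: [180.0, -0.0, 176.4]
contact_force: [0.2, 1.7, 4.8]
opening: 0.0002
```

drive_tool([
  [0,0,-0.0005,0,0,0],
  [0,0,-0.0003,0,0,0],
])

```text
t: 21.05
ee_pos: [0.5358, -0.2116, 0.1042]
tcp_rot: [180.0, 0.0, 176.4]
contact_force: [-2.1, 2.7, 12.3]
opening: -0.0
```

drive_tool([
  [0,0,-0.0003,0,0,0],
  [0,0,-0.0003,0,0,0],
])

```text
t: 21.25
ee_pos: [0.5359, -0.2117, 0.1041]
tcp_rot: [-180.0, 0.0, 176.4]
contact_force: [-3.4, 3.5, 18.7]
opening: 0.0002
```

Run:
```python
from h import *
o=observe();print(o['t'],o['ee_pos'],o['contact_force'],o['wrist_torque'])
snap('wrist','w10')
v=V('w10');C=v.cloud()
q=C[195:230,290:360].reshape(-1,3);q=q[(q[:,2]>.12)&(q[:,2]<.15)];print(np.median(q[:,2]))
A=np.c_[q[:,:2]-q[:,:2].mean(0),np.ones(len(q))];print('tilt',np.degrees(np.linalg.lstsq(A,q[:,2],rcond=None)[0][:2]))
cv2.imwrite('pics/w10c.png',cv2.resize(v.p[120:320,230:430],(600,600)))
```

```text
21.25 [ 0.53590764 -0.21166405  0.10412838] [-3.44687763  3.4834327  18.65135188] [0.5098945  0.64222038 0.00267708]
0.1277969378384899
tilt [-0.60314207 -0.9934636 ]
```

View pics/w10c.png

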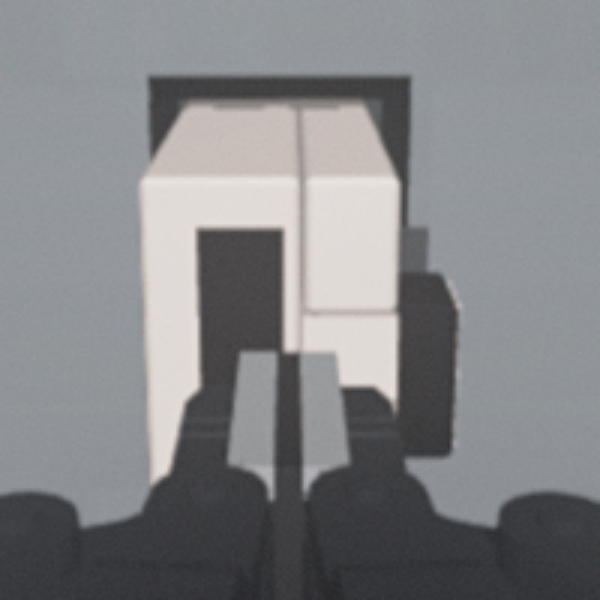

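It is against the stop (18.7 N), with the top at 127.8 mm and the tab standing out. Backing off.

drive_tool([
  [0,0,0.0005,0,0,0],
  [0,0,0.001,0,0,0],
  [0,0,0.002,0,0,0],
  [0,0,0.005,0,0,0],
  [0,0,0.01,0,0,0],
  [0,0,0.02,0,0,0],
  [0,0,0.025,0,0,0],
  [0,0,0.025,0,0,0],
  [0,0,0.025,0,0,0],
  [0,0,0.02,0,0,0],
  [0,0,0,0,0,0],
  [0,0,0,0,0,0],
])

```text
t: 22.5
ee_pos: [0.5356, -0.2117, 0.2368]
tcp_rot: [-180.0, 0.0, 176.4]
contact_force: [0.4, 0.5, -0.6]
opening: -0.0001
```

Run:
```python
from h import *
o=observe();print(o['t'],o['ee_pos'],o['contact_force'],o['wrist_torque'])
snap('wrist','w11');snap('scene','a11')
v=V('w11');C=v.cloud();th=np.radians(-3.5);D=C-[.5356,-.2133,0]
x=D@[np.cos(th),np.sin(th),0];y=D@[-np.sin(th),np.cos(th),0];z=C[...,2]
m=(abs(x)<.045)&(abs(y)<.04)&(z>.12)&(z<.16)
k,l,st,_=cv2.connectedComponentsWithStats(m.astype(np.uint8)); m=l==1+st[1:,4].argmax()
P=C[m];zz=np.median(P[:,2]);print('top z',zz,'under',zz-.105)
A=np.c_[x[m],y[m],np.ones(m.sum())];print('tilt',np.degrees(np.linalg.lstsq(A,P[:,2],rcond=None)[0][:2]))
c=max(cv2.findContours(m.astype(np.uint8),0,1)[0],key=cv2.contourArea)
print(cv2.minAreaRect(np.array([v.plane(a,b,zz)[:2]*1000 for a,b in c[:,0]],np.float32)))
b=(z>.1)&(z<.122)&(y>.018)&(y<.04)&(abs(x)<.02); print('button y max',np.percentile(y[b],[50,98]),np.median(z[b]),b.sum())
cv2.imwrite('pics/w11c.png',np.hstack([cv2.resize(v.p[90:290,220:440],(440,400)),cv2.resize(V('a11').p[190:280,215:305],(350,400))]))
```

```text
22.5 [ 0.53562519 -0.21170183  0.23676072] [ 0.36557806  0.47187041 -0.58090441] [ 0.04500354 -0.02025568  0.03635941]
top z 0.12868789996584618 under 0.02368789996584618
tilt [ 0.22945795 -0.77653071]
((535.1712646484375, -213.39869689941406), (36.05785369873047, 70.09261322021484), 86.40670013427734)
button y max [0.02353919 0.02864227] 0.11725715727648799 411
```

View pics/w11c.png

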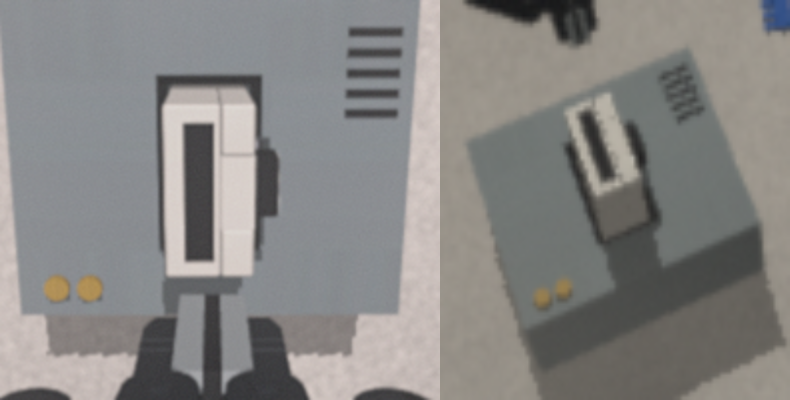

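The pack stays down with its underside at about 23.7 mm. It is centred and upright, the button is 28.6 mm out (fully sprung), and the robot is clear. Handing in.

```bash
python3 -c "
from h import *
job_done()"
```

```text
the job is handed in; nothing more can be done
```

The pack is latched in the gel power unit's well and let go; I handed the job in at about 22.6 s of the 58 s allowed. No verdict was reported.

**Lift:** I gripped the pack over its tab with 30 N, which pressed the tab in. It lifted with no sign of a jam, showing only about 2–3 N, roughly the pack's own weight.

**Insertion:** I lowered the pack into the well until it touched the ejector at an underside height of about 40 mm, let go, and pushed its top with shut fingers. The highest force I read was 18.7 N, at the stop. Forces are only read at the end of each move call, so a brief higher peak could have gone unseen.

**Last checks after backing off:**

| Check | Measured | Needed |
|---|---|---|
| Underside above table | 23.7 mm | below 29 mm |
| Offset from well centre | about 0.5 mm | within 6 mm |
| Tilt | about 0.8° | below 4.6° |
| Yaw error | about 0.1° | below 5.7° |
| Tab button from pack centre | 28.6 mm | over 26.5 mm (fully out is 28.5 mm) |
| Robot | clear of everything | touching nothing |

**What disagreed:**
- **Fingertip position:** the shut fingertips were about 24 mm above the reported TCP. My first push therefore found no contact where I expected it, and I finished it by camera and force.
- **Grip opening:** it read 36 mm, where 38.5 mm was expected with the tab fully pressed.
- **Snap-in force:** the highest I read before the stop was about 6.7 N, below the stated 8–12 N. I judge it latched because it stayed down once let go.
- **Bystanders:** I did not measure them again at the end. The arm passed well above them.

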